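# Open the safety-capped cleaner over its splash plate

### The arm

A 6-joint arm with a two-finger parallel gripper is mounted at the origin on the work surface. World frame = base frame: x ahead of the robot, y to its left, z up, the work surface at z = 0. Lengths are in mm, angles in degrees, forces in N, time in s.
With the tool pointing down it reaches from about 325 to 900 mm from the base axis. Payload 6.1 kg.
Tool frame: the origin (TCP) lies midway between the tips of the shut fingers; the grasp point (between the pads) lies 19 mm behind it (env.tcp_to_grasp is the distance from the TCP to the grasp point, in mm); z points along the fingers, y is the line along which they close (so a half turn about z gives the same grasp; the last joint's range is limited). The gripper opens to 87 mm and grips with 3 to 60 N. Pads are 19 mm wide; open, the fingers measure 117 mm over their backs; the gripper's body (75 mm by 190 mm) begins 51 mm behind the grasp point.
Start: joints at [-7.225, 12.628, 87.462, -0, 79.91, -7.225], TCP at [624.993, -0.003, 222.538] pointing down, gripper open.
Joint ranges: [-170.65, 170.65], [-52.31, 119.04], [5.05, 147.46], [-71.25, 251.25], [11.57, 151.72], [-153.62, 153.62]. Speed limits (degrees/s): [147.25, 147.25, 172.46, 180, 180, 180].

### API

Orientations are given as a 3x3 rotation matrix whose columns are the frame's x, y, z axes.
In Python, from bench import env, optics, job gives the robot as it stands.
- The arm moves only by the tool carry_out, never from a script. Its argument "deltas" is a list of rows, each a list of 5 numbers: the opening, from 0 (shut) to 1 (fully open), then the shift along the tool's x, y, z scaled (see below), then the turn about the tool's z scaled (see below). In form: [[claw, x, y, z, twist], ...]. A call has exactly 10 rows; each row is the pose to reach, as a shift and turn from the pose commanded when the call began, along the tool's axes at that moment, turning the shorter way round; what a row does not reach only later rows make up. The controller multiplies each number of a shift by 0.5 m and each number of a turn by 2 pi rad. A row lasts 1/10 s, in which the tool goes at most 50 mm and 8.59 degrees, less where a joint would pass 70% of its speed; a pose out of reach is approached as far as the arm can. A call with a number of a shift or a turn outside -1 to 1 is refused whole. A call with a gripper value outside its range is refused whole. The fingers move at their own pace and stop on an object; "grip_force" is the grip in N (left out, the last holds). Time passes only in rows, so rows that repeat a pose let the fingers close, or fill a call up. It gives the time, the measured TCP pose, the force, the opening and the grip force at its end, in the units of the state.
- env.read_state(): the state, without advancing time (a new reading comes with each control period).
- optics.get_image(name): name is "scene" or "side" or "wrist"; returns the picture (480x640x3 uint8, red, green, blue); there is no depth.
- optics.calibration(name): a dict with "K" (3x3 intrinsics, pixels), "world_from_camera" (4x4, takes a point from camera to world coordinates). Camera axes: x right, y up, looking along -z (the intrinsics and any distortion apply to the point x, -y, -z); pixel columns grow to the right and rows downward; lengths in mm; the calibration is good to about 2 mm. A picture is of the moment at which its call begins: read the wrist's pose just before it. calibration takes no time and is no camera call; for the wrist camera it gives the pose at the moment of the call.
- job.finish_job(): hands the job in; it is judged then, once.
Trained networks look in the newest picture that a camera, given by its name, has taken for a name from the list of things; names that differ only in an ending like _2 or _b are one class to them, and where a whole thing is asked for, a point or a joint stands for the part that bears it (a point fixed in the world has none). Each returns a list of dicts, best first, with "p" (0 to 1); they miss things now and then, are a little off and sometimes report something else, mostly with a low value. They report only what shows in the picture. A call takes as long as a camera call. They do not tell look-alikes from the thing itself.
- optics.outline_of(camera, label): "mask" (480x640 bool, what is visible of it) and "extent" ([left, top, right, bottom] in pixels, round what is visible of it).
The state is a dict: "time": time; "joint_positions": joint angles; "joint_vel": joint speeds; "joint_efforts": joint torques, N m; "ee_pos": TCP position; "ee_rot": TCP orientation; "ft_force": force on the tool from outside, world axes, zero at the start; "torque": the same for the moment, N m; "finger_gap": opening from 0.0 (shut) to 1.0 (fully open); "gripper_force": force on a finger pad.
Only numpy, scipy, OpenCV 4.12 (cv2) and the standard library are available. Lean on these libraries where they do the work, as an engineer would, in place of code of your own. Each camera call takes 0.05 s, during which the arm holds its last target. There are 200 camera calls.

### The job

Get the machine cleaner ready to pour: gently lower the aluminium splash plate, without dropping it, over the capped bottle neck and the caddy's two pins until it rests flush on the caddy, and let go of it. Then press the bottle's grey push-and-turn cap down, twist it anticlockwise until it is free, and lift it off; finish while still holding the cap in the gripper, upright and still, a few centimetres straight above the bottle's mouth, with the plate still flush. Leave everything else on the shelf where it is.

Things in the scene. Friction and masses are not known exactly. Their poses are not given: they have to be found in the camera images.
- caddy: bamboo caddy fixed to the shelf, 100 (x) x 210 (y) x 90 mm tall, origin at the centre of its underside, z up. A white square cleaner bottle stands fast in its -y half, neck axis at x 0, y -50 mm; only neck and cap rise above the caddy's flat top. Two steel pins stand on the top at the other end.
- seat (a point): centre of the caddy's flat top face (90 mm above the shelf), axes as the caddy: the plate's origin and axes come here when it is flush
- pins (a point): point on the caddy's top midway between its two upright pins (caddy x 0, y +75 mm). The pins stand at x -32 and +32 mm from here, 8 mm thick with tapered tips, 18 mm high
- mouth (a point): centre of the bottle's mouth on the neck axis, 40 mm above the caddy's top (130 mm above the shelf); axes as the caddy. A white spring disc, 24 mm across, stands in the mouth: 14 mm above it while the cap is locked on, 18 mm with the cap off
- cap: push-and-turn safety cap, locked on the bottle's neck: round, grey, ribbed, 52 mm across, 36 mm tall, 30 g. Origin at the centre of its lower rim, z up; x along the two raised bars on its top, parallel to the caddy's x while locked. Locked, its rim is 22 mm and its top 58 mm above the caddy's top (rim 18 mm below the mouth point)
- cap_top (a point): centre of the cap's top. The cap is sprung: it moves from 6 N, is freed 4 mm down (8 N), meets a stop 8 mm down (10 N); 6 mm is a good depth. Held down it turns anticlockwise seen from above (clockwise is blocked), runs under teeth to about 0.75 rad, and lifts straight off anywhere from 0.9 to 2.1 rad (1.2 is good)
- plate: bare aluminium splash plate lying flat on the shelf, 90 (x) x 200 (y) x 8 mm, 0.15 to 0.3 kg, origin at the centre of its underside, z up. Through holes: one 62 mm across at x 0, y -50 mm (for neck and cap), two 11 mm across at x -32 and +32 mm, y +75 mm (for the pins)
- tab (a point): centre of the top of the plate's upright grip tab, at plate x 0, y +20 mm, 42 mm above the plate's underside. The tab is 12 mm thick (plate x), 22 mm long (plate y) and stands 34 mm above the plate's top, near the balance point
- tamper: steel coffee tamper with a wooden knob, 58 mm across, 84 mm tall; bystander, origin at the centre of its underside
- saucer: white ceramic saucer, 116 mm across, 16 mm high; bystander, origin at the centre of its underside
- cup: steel espresso cup, 62 mm across, 58 mm tall; bystander, origin at the centre of its underside
- coaster: round dark wooden coaster, 94 mm across, 9 mm thick; bystander, origin at the centre of its underside
- jug: steel milk jug with a handle, 84 mm across, 100 mm tall; bystander, origin at the centre of its underside
- syrup: amber glass bottle with a narrow black cap, 64 mm across, 190 mm tall (not the one to open); bystander, origin at the centre of its underside
- canister: clear round canister with a black plastic scoop hooked over its rim, 110 mm across, 130 mm tall (scoop up to 149 mm); bystander, origin at the centre of its underside
Things that resemble listed ones, but are neither listed nor needed, are in the scene too. There is more than one size of the cap; the job needs the smallest.

How it is judged (in metres and radians):
On the way, in this order (a step that is already met when the one before it is completed fails the run):
1. the splash plate rests flush on the caddy over its pins, let go, with the cap still locked on (z of plate in the frame of seat between -0.003 and 0.003 m and horizontal distance between plate and seat below 0.005 m and angle between the y axis of plate and the y axis of caddy, either way round below 0.08 rad and angle between the z axis of plate and the z axis of caddy, either way round below 0.04 rad and z of cap in the frame of mouth between -0.021 and -0.015 m and contact force between the fingers and plate below 0.2 N and contact force between plate and caddy above 0.5 N and linear speed of plate below 0.02 m/s), for 0.2 s.
2. the cap is pressed down and turned while it is down (z of cap in the frame of mouth below -0.0205 m and horizontal distance between cap and mouth below 0.006 m and angle between the x axis of cap and the x axis of caddy, either way round above 0.35 rad and contact force between the fingers and cap above 1 N), for 0.04 s.
At the end, for the whole second after the job is handed in: The plate rests on the caddy flush (within 3 mm in height, 5 mm sideways, 0.08 rad in yaw, 0.04 rad in tilt). The cap is held by the fingers only, still (under 0.03 m/s), within 0.3 rad of upright, its lower rim 20 to 200 mm above the bottle's mouth and within 40 mm sideways of the mouth's centre (z of plate in the frame of seat between -0.003 and 0.003 m and horizontal distance between plate and seat below 0.005 m and angle between the y axis of plate and the y axis of caddy, either way round below 0.08 rad and angle between the z axis of plate and the z axis of caddy, either way round below 0.04 rad and contact force between plate and caddy above 0.5 N and z of cap in the frame of mouth between 0.02 and 0.2 m and horizontal distance between cap and mouth below 0.04 m and angle between cap's own z axis and vertical below 0.3 rad and contact force between the fingers and cap above 1 N and contact force between cap and caddy below 0.1 N and contact force between cap and plate below 0.1 N and linear speed of cap below 0.03 m/s and angular speed of cap below 0.3 rad/s); the arm keeps its last pose, push and grip.
It fails at once if a bystander is moved by more than 25 mm (distance of any of tamper, saucer, cup, coaster, jug, syrup, canister from where it was at the start of the episode above 0.025 m).
It fails at once if the plate drops onto the caddy (faster than 0.4 m/s within 60 mm above its seat) (z of plate in the frame of seat below 0.06 m and horizontal distance between plate and seat below 0.05 m and linear speed of plate above 0.4 m/s).
It also fails if it takes over 64 s, if anything falls off the work surface, if the arm or the gripper's body presses on something with over 40 N, if the wrist force passes 120 N, or if a joint passes its speed limit or range.

## Working session

There is one attempt and no reset: what is moved stays moved. The work goes in short steps, Python scripts to look and compute and a tool call to move; the robot and the scene stay as the last step left them, time stands still between calls to the robot, and variables do not carry over. Pictures are saved under pics/ and viewed, at most 10 in all, crops included, and the job is handed in when it is done.

Besides the shell and the picture viewer there is one more tool, called after ">>>" by a JSON object that holds its "fn" and its "kwargs". carry_out: Moves the arm, as the interface text tells. Shifts and turns lie within -1 to 1; 1 stands for 0.5 m of shift or 2 pi rad of turn. Its arguments: {"type":"object","properties":{"deltas":{"type":"array","items":{"type":"array","items":{"type":"number","minimum":-1,"maximum":1}}},"grip_force":{"type":"number"}},"required":["deltas"]}

```bash
mkdir -p pics; ls
cat > h.py <<'E'
import numpy as np, cv2
from bench import env, optics, job
def cal(n):
    c=optics.calibration(n); return np.array(c["K"]),np.array(c["world_from_camera"]),c
def ray(n,u,v,c=None):
    K,T,_=c or cal(n)
    d=np.linalg.solve(K,[u,v,1.]); d=T[:3,:3]@(d*[1,-1,-1]); return T[:3,3],d
def at_z(n,u,v,z,c=None):
    o,d=ray(n,u,v,c); return o+d*(z-o[2])/d[2]
def proj(n,P,c=None):
    K,T,_=c or cal(n); p=(np.asarray(P,float)-T[:3,3])@T[:3,:3]; p=p*[1,-1,-1]; q=p@K.T; return q[...,:2]/q[...,2:]
def save(im,f): cv2.imwrite("pics/"+f,im[...,::-1])
E
python3 - <<'E'
from h import *
for n in ["scene","wrist","side"]:
    im=optics.get_image(n); save(im,n+"0.png"); np.save(n+".npy",im)
    K,T,c=cal(n); print(n,K.round(1).tolist(),T.round(3).tolist(),[k for k in c])
    if n!="side" or 1:
        for l in ["plate","caddy","cap","tab","pins"]:
            try: print(l,[(round(r["p"],2),r["extent"]) for r in optics.outline_of(n,l)])
            except Exception as e: print(l,e)
E
```

```text
pics
scene [[491.7, 0.0, 318.7], [0.0, 491.7, 229.3], [0.0, 0.0, 1.0]] [[0.189, -0.697, 0.692, 1441.35], [0.982, 0.141, -0.126, -146.767], [-0.01, 0.703, 0.711, 1006.778], [0.0, 0.0, 0.0, 1.0]] ['K', 'world_from_camera']
plate [(0.88, [346.6, 231.2, 422.6, 257.8]), (0.65, [454.2, 166.9, 503.3, 230.3])]
caddy [(0.55, [175.6, 217.3, 264.6, 281.9])]
cap [(0.93, [134.8, 251.5, 163.4, 282.9]), (0.73, [183.5, 215.0, 208.8, 245.4]), (0.67, [177.6, 209.9, 203.4, 231.6])]
tab [(0.6, [351.1, 229.9, 422.5, 257.6])]
pins [(0.9, [175.9, 218.7, 264.7, 279.3])]
wrist [[341.7, 0.0, 316.5], [0.0, 341.7, 240.2], [0.0, 0.0, 1.0]] [[1.0, 0.001, 0.0, 624.156], [-0.001, 0.962, 0.272, 75.475], [-0.0, -0.272, 0.962, 382.566], [0.0, 0.0, 0.0, 1.0]] ['K', 'world_from_camera']
plate [(0.6, [45.2, 141.7, 152.3, 247.1]), (0.57, [181.9, 0.0, 292.7, 126.4])]
caddy [(0.76, [188.1, 340.8, 279.1, 389.7])]
cap []
tab [(0.77, [180.5, 0.0, 296.1, 131.4]), (0.37, [374.2, 269.0, 458.0, 315.3])]
pins [(0.59, [184.0, 344.8, 279.1, 391.8])]
side [[524.5, 0.0, 324.0], [0.0, 524.5, 237.3], [0.0, 0.0, 1.0]] [[-0.97, 0.163, -0.181, 383.401], [-0.243, -0.624, 0.743, 845.445], [0.008, 0.764, 0.645, 842.599], [0.0, 0.0, 0.0, 1.0]] ['K', 'world_from_camera']
plate [(0.9, [271.6, 302.9, 356.2, 389.9])]
caddy [(0.93, [346.4, 162.2, 396.4, 242.8])]
cap [(0.68, [365.4, 152.0, 385.5, 175.7]), (0.18, [347.8, 163.7, 395.8, 243.4])]
tab [(0.87, [270.9, 300.4, 359.2, 390.1])]
pins [(0.97, [348.3, 169.4, 396.7, 242.2])]
```

View pics/scene0.png

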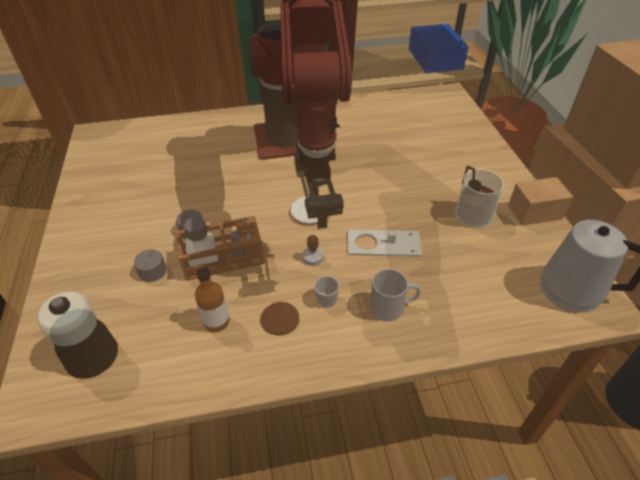

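View pics/side0.png

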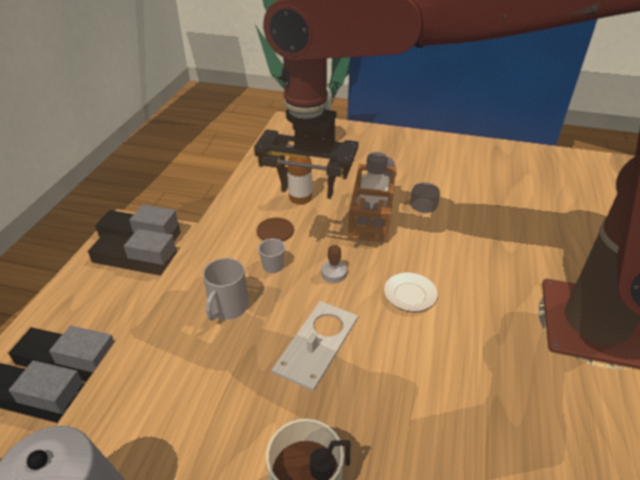

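Scene picture: plate at (384,243), big hole (367,241), tab (391,238), pins end right. The caddy is at (220,247), with the capped bottle at (193,222) to (200,250). Side picture: plate (316,345), capped bottle (377,160), with pins at the near end.
Cap candidates: on the bottle (377,160 side / 195,225 scene), a loose one at (425,197 side / 150,265 scene), and a grey shape behind the bottle (388,165 side / 188,218 scene). The one locked on the bottle in the caddy is the one I want. Plate candidates: only the one with a tab (scene 503,198 is the canister).

Run:
```python
from h import *
s=env.read_state(); print(s["ee_rot"],s["finger_gap"],s["ft_force"],s["time"])
for n in ["scene","side"]:
    optics.get_image(n)
    for l,z in [("plate",4),("caddy",90),("cap",148),("saucer",8),("cup",29),("tamper",42),("coaster",9),("jug",50),("syrup",95),("canister",65)]:
        for r in optics.outline_of(n,l)[:3]:
            if r["p"]<.4: continue
            m=r["mask"].astype(np.uint8); v,u=np.nonzero(m)
            P=np.array([at_z(n,a,b,z)[:2] for a,b in zip(u,v)],np.float32)
            print(n,l,round(r["p"],2),P.mean(0).round(),[np.round(x,1) for x in cv2.minAreaRect(P)])
a=cv2.resize(np.load("side.npy")[130:260,330:450],None,fx=4,fy=4,interpolation=cv2.INTER_CUBIC)
b=cv2.resize(np.load("scene.npy")[200:290,130:280],None,fx=2,fy=4*130/90/2,interpolation=cv2.INTER_CUBIC)
b=cv2.resize(np.load("scene.npy")[200:290,130:275],None,fx=2.2,fy=2.2,interpolation=cv2.INTER_CUBIC)
b=cv2.copyMakeBorder(b,0,a.shape[0]-b.shape[0],0,0,cv2.BORDER_CONSTANT)
save(np.hstack([a,b]),"crop.png"); print(np.hstack([a,b]).shape)
```

```text
[[ 7.76014889e-06  9.99999999e-01  3.49837477e-05]
 [ 1.00000000e+00 -7.75960824e-06 -1.54546815e-05]
 [-1.54544100e-05  3.49838676e-05 -9.99999999e-01]] 0.9981115982583748 [ 0.14109569 -0.4478535   0.10421841] 0.9
scene plate 0.67 [555. 205.] [array([553.4, 198. ]), array([204.7,  99.8]), np.float64(76.4)]Traceback (most recent call last):
  File "<stdin>", line 9, in <module>
  File "h.py", line 9, in at_z
    o,d=ray(n,u,v,c); return o+d*(z-o[2])/d[2]
        ~~~^^^^^^^^^
  File "h.py", line 6, in ray
    K,T,_=c or cal(n)
               ~~~^^^
  File "h.py", line 4, in cal
    c=optics.calibration(n); return np.array(c["K"]),np.array(c["world_from_camera"]),c
ValueError: time passes only in moves, steps and waits
```

```bash
cat >> h.py <<'E'
_c={}
_cal=cal
def cal(n):
    if n not in _c: _c[n]=_cal(n)
    return _c[n]
E
python3 - <<'E'
from h import *
for n in ["scene","side"]:
    optics.get_image(n)
    for l,z in [("plate",4),("caddy",90),("cap",148),("saucer",8),("cup",29),("tamper",42),("coaster",9),("jug",50),("syrup",95),("canister",65)]:
        for r in optics.outline_of(n,l)[:3]:
            if r["p"]<.4: continue
            m=r["mask"].astype(np.uint8); v,u=np.nonzero(m)
            P=np.array([at_z(n,a,b,z)[:2] for a,b in zip(u,v)],np.float32)
            print(n,l,round(r["p"],2),P.mean(0).round(),[np.round(x,1) for x in cv2.minAreaRect(P)])
a=cv2.resize(np.load("side.npy")[130:260,330:450],None,fx=3.5,fy=3.5,interpolation=cv2.INTER_CUBIC)
b=cv2.resize(np.load("scene.npy")[200:290,130:275],None,fx=2.5,fy=2.5,interpolation=cv2.INTER_CUBIC)
b=cv2.copyMakeBorder(b,0,a.shape[0]-b.shape[0],0,0,cv2.BORDER_CONSTANT)
save(np.hstack([a,b]),"crop.png"); print(np.hstack([a,b]).shape)
E
```

```text
scene plate 0.98 [555. 205.] [array([552.2, 198.8]), array([200.3,  97.6]), np.float64(77.2)]
scene caddy 0.66 [ 567. -239.] [array([ 559. , -243.6]), array([181.2, 209.7]), np.float64(6.2)]
scene cap 0.83 [ 544. -295.] [array([ 542.6, -295.5]), array([88. , 55.3]), np.float64(7.8)]
scene cap 0.73 [ 643. -398.] [array([ 641.6, -398.3]), array([103.9,  65.6]), np.float64(16.6)]
scene cap 0.59 [ 498. -316.] [array([ 513.7, -318.9]), array([59. , 96.4]), np.float64(59.2)]
scene saucer 0.62 [385.  -9.] [array([385.5,  -9. ]), array([109.5,  54.2]), np.float64(12.0)]
scene cup 0.67 [746. 155.] [array([743.5, 150.2]), array([121.7, 150.6]), np.float64(38.1)]
scene cup 0.6 [704.   3.] [array([705.5,   3.1]), array([60.5, 96.4]), np.float64(78.7)]
scene tamper 0.7 [589. 192.] [array([587. , 185.5]), array([194.2,  99.7]), np.float64(75.2)]
scene tamper 0.69 [582.  -9.] [array([574.6,  -8.2]), array([ 52.9, 110.9]), np.float64(78.9)]
scene coaster 0.7 [ 749. -122.] [array([ 748.2, -121.9]), array([94.2, 95.9]), np.float64(39.7)]
scene jug 0.62 [762. 149.] [array([758.6, 143.8]), array([119.1,
[... 765 characters left out ...]
]), np.float64(14.5)]
side cup 0.79 [712.   1.] [array([7.13e+02, 4.00e-01]), array([ 61. , 114.6]), np.float64(17.3)]
side tamper 0.94 [562.  13.] [array([565.1,   3.7]), array([ 53.3, 121.4]), np.float64(14.2)]
side coaster 0.62 [ 742. -116.] [array([ 743.1, -116.8]), array([90.2, 85.6]), np.float64(9.4)]
side jug 0.93 [764. 147.] [array([764.5, 142.9]), array([ 88.6, 182.8]), np.float64(27.4)]
side jug 0.49 [ 520. -220.] [array([ 523.4, -245.8]), array([107.4, 337.3]), np.float64(5.3)]
side syrup 0.58 [ 703. -208.] [array([ 706.8, -220.9]), array([ 62.3, 209. ]), np.float64(17.1)]
side canister 0.83 [502. 456.] [array([500.7, 448.8]), array([132.2,  98.1]), np.float64(14.3)]
(455, 782, 3)
```

View pics/crop.png

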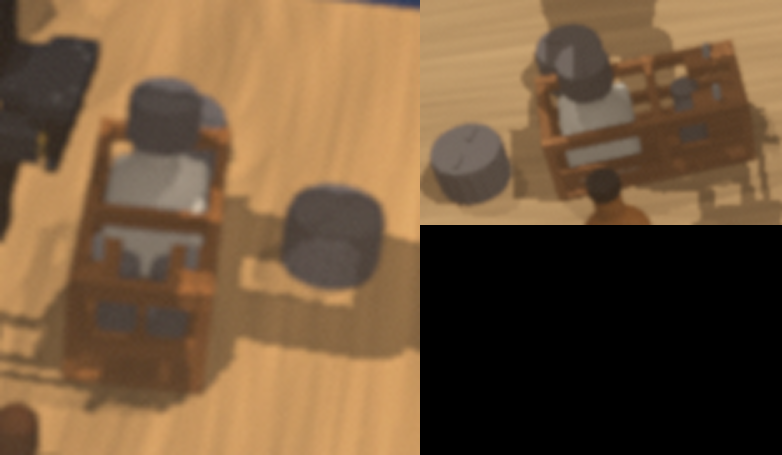

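The caps are as listed, and the bottle cap is the one standing in the caddy. Next I move above the tab for a wrist look.

>>> {"fn": "carry_out", "kwargs": {"deltas": [[1,0.04,-0.012,0,0.004],[1,0.1,-0.03,0,0.01],[1,0.16,-0.05,0,0.015],[1,0.22,-0.07,0,0.02],[1,0.28,-0.09,0,0.025],[1,0.34,-0.105,0,0.03],[1,0.4,-0.122,0,0.034],[1,0.437,-0.135,0,0.036],[1,0.437,-0.135,0,0.036],[1,0.437,-0.135,0,0.036]], "grip_force": 15}}

```text
time: 3.15
ee_pos: [557.5, 218.6, 222.6]
ee_rot: [[0.223, 0.975, 0.0], [0.975, -0.223, -0.0], [-0.0, 0.0, -1.0]]
ft_force: [-0.0, -0.1, 0.1]
finger_gap: 0.996
gripper_force: 0.0
```

Run:
```python
from h import *
s=env.read_state(); print(s["ee_pos"],s["ee_rot"],s["time"])
c=cal("wrist"); im=optics.get_image("wrist"); save(im,"w1.png"); np.save("w1.npy",im)
np.savez("w1c.npz",K=c[0],T=c[1]); 
r=optics.outline_of("wrist","plate")[0]; m=r["mask"].astype(np.uint8); np.save("w1m.npy",m); print(r["p"],r["extent"])
# model overlay, plate pose guess
def plate(x,y,a):
    R=np.array([[np.cos(a),-np.sin(a),0],[np.sin(a),np.cos(a),0],[0,0,1]])
    return lambda p:np.asarray(p)@R.T+[x,y,0]
f=plate(553,199,np.radians(-13))
for q in [(0,-50,8),(-32,75,8),(32,75,8),(0,20,42)]: print(q,proj("wrist",f(q)).round(1))
```

```text
[557.46759081 218.5698046  222.57144201] [[ 2.22908464e-01  9.74839352e-01  2.34864149e-04]
 [ 9.74839295e-01 -2.22908338e-01 -4.70392328e-04]
 [-4.06203775e-04  3.33809233e-04 -9.99999862e-01]] 3.15
0.78 [274.4, 139.1, 358.4, 311.9]
(0, -50, 8) [317.3 272.6]
(-32, 75, 8) [287.6 163.3]
(32, 75, 8) [347.4 163.4]
(0, 20, 42) [317.5 220.4]
```

View pics/w1.png

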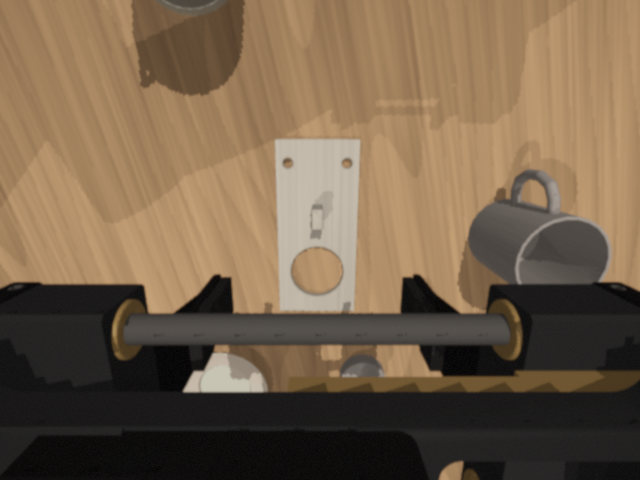

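The plate holes at (288,162), (347,162) and (317,271) match my model pose (553,199,-13°) to about 1 px. I descend over the tab and grip.

>>> {"fn": "carry_out", "kwargs": {"deltas": [[1,0,0,0.03,0],[1,0,0,0.09,0],[1,0,0,0.15,0],[1,0,0,0.21,0],[1,0,0,0.27,0],[1,0,0,0.33,0],[1,0,0,0.38,0],[1,0,0,0.41,0],[1,0,0,0.418,0],[1,0,0,0.418,0]]}}

```text
time: 4.25
ee_pos: [557.4, 218.1, 13.1]
ee_rot: [[0.225, 0.974, -0.001], [0.974, -0.225, -0.0], [-0.0, -0.001, -1.0]]
ft_force: [-0.1, -0.9, -1.2]
finger_gap: 1.002
gripper_force: 0.0
```

>>> {"fn": "carry_out", "kwargs": {"deltas": [[0,0,0,0,0],[0,0,0,0,0],[0,0,0,0,0],[0,0,0,0,0],[0,0,0,0,0],[0,0,0,0,0],[0,0,0,0,0],[0,0,0,0,0],[0,0,0,0,0],[0,0,0,0,0]], "grip_force": 30}}

```text
time: 5.25
ee_pos: [557.5, 218.5, 13.5]
ee_rot: [[0.224, 0.975, -0.0], [0.975, -0.224, -0.0], [-0.0, -0.0, -1.0]]
ft_force: [-0.2, 0.7, 0.5]
finger_gap: 0.168
gripper_force: 0.0
```

The view of the caddy pins would be blocked while I hold the plate, so I let go and measure the caddy with the wrist camera first.

>>> {"fn": "carry_out", "kwargs": {"deltas": [[1,0,0,0,0],[1,0,0,0,0],[1,0,0,-0.02,0],[1,0,0,-0.08,0],[1,0,0,-0.15,0],[1,0,0,-0.23,0],[1,0,0,-0.31,0],[1,0,0,-0.39,0],[1,0,0,-0.46,0],[1,0,0,-0.497,0]]}}

```text
time: 6.25
ee_pos: [558.8, 218.9, 267.5]
ee_rot: [[0.224, 0.975, 0.006], [0.975, -0.224, 0.002], [0.003, 0.006, -1.0]]
ft_force: [1.3, -0.0, -0.3]
finger_gap: 0.962
gripper_force: 0.0
```

>>> {"fn": "carry_out", "kwargs": {"deltas": [[1,-0.06,0.01,0,0],[1,-0.16,0.03,0,-0.01],[1,-0.26,0.045,0,-0.02],[1,-0.36,0.062,0,-0.03],[1,-0.46,0.08,0,-0.04],[1,-0.56,0.097,0,-0.045],[1,-0.66,0.115,0,-0.053],[1,-0.76,0.132,0,-0.053],[1,-0.86,0.149,0,-0.053],[1,-0.935,0.162,0,-0.053]]}}

```text
time: 7.25
ee_pos: [531.0, -257.7, 263.1]
ee_rot: [[-0.106, 0.994, 0.001], [0.994, 0.106, -0.001], [-0.001, 0.001, -1.0]]
ft_force: [1.2, -0.1, -1.4]
finger_gap: 1.002
gripper_force: 0.0
```

Run:
```python
from h import *
for _ in range(4): optics.get_image("side")
s=env.read_state(); print(s["ee_pos"],s["ee_rot"][0][:2],s["time"],s["finger_gap"])
c=cal("wrist"); im=optics.get_image("wrist"); save(im,"w2.png"); np.save("w2.npy",im)
np.savez("w2c.npz",K=c[0],T=c[1])
for l in ["caddy","cap","pins","plate"]:
    for r in optics.outline_of("wrist",l): print(l,r["p"],r["extent"])
```

```text
[ 531.18439081 -256.05122252  262.43002351] [-0.10421239  0.99455505] 7.45 1.0000223483664197
caddy 0.77 [257.3, 96.4, 365.2, 306.7]
cap 0.83 [164.8, 225.0, 232.6, 292.6]
cap 0.74 [275.1, 241.1, 335.6, 307.5]
cap 0.59 [272.3, 305.0, 330.5, 379.3]
pins 0.61 [251.8, 95.1, 368.9, 304.2]
plate 0.71 [357.3, 0.0, 390.7, 9.8]
plate 0.63 [277.2, 240.6, 338.2, 303.4]
```

View pics/w2.png

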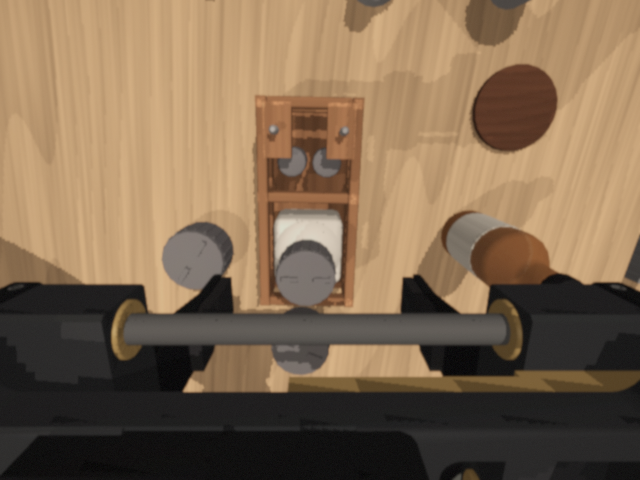

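The wrist picture shows pins at (273,129) and (345,131), the bottle cap with its bars level at (306,275), a loose cap at (198,256), and another behind the caddy at (300,340). The caddy corners are (256,97), (364,98), (259,305) and (353,305).

Run:
```python
from h import *
from scipy.optimize import least_squares
d=np.load("w2c.npz"); c=(d["K"],d["T"],0)
obj=np.array([(-32,75,108),(32,75,108),(0,-50,148),(-50,105,90),(50,105,90),(-50,-105,90),(50,-105,90)],float)
px=np.array([(273,129),(345,131),(306,273.5),(256,97),(364,98),(258.5,304.5),(352.5,305)],float)
def W(p):
    a=p[2]; R=np.array([[np.cos(a),-np.sin(a),0],[np.sin(a),np.cos(a),0],[0,0,1]]); return lambda q:np.asarray(q)@R.T+[p[0],p[1],0]
r=least_squares(lambda p:(proj("",W(p)(obj),c)-px).ravel(),[530,-230,.1],loss="soft_l1",x_scale=[10,10,.1])
p=r.x; print(p[:2],np.degrees(p[2]),(proj("",W(p)(obj),c)-px).round(1).tolist())
np.save("caddy.npy",p)
im=np.load("w2.npy").copy()
S=5; x0,y0=250,90
big=cv2.resize(im[y0:y0+60,x0:x0+120],None,fx=S,fy=S,interpolation=cv2.INTER_CUBIC)
g=lambda q:tuple(int(v) for v in ((proj("",W(p)(q),c)-[x0,y0]+.5)*S))
for x in (-32,32):
    cv2.circle(big,g((x,75,108)),3,(255,0,0),-1); cv2.circle(big,g((x,75,90)),3,(0,255,0),-1)
L=[(-50,105,90),(50,105,90),(50,-105,90),(-50,-105,90)]
for i in range(4): cv2.line(big,g(L[i]),g(L[(i+1)%4]),(0,255,255),1)
x0,y0=250,235
b2=cv2.resize(im[y0:y0+52,x0:x0+120],None,fx=S,fy=S,interpolation=cv2.INTER_CUBIC)
t=np.linspace(0,2*np.pi,60)
cv2.polylines(b2,[np.array([g((26*np.cos(k),-50+26*np.sin(k),148)) for k in t])],1,(255,255,0))
cv2.circle(b2,g((0,-50,148)),3,(255,0,0),-1)
save(np.vstack([big,b2]),"ov.png")
```

```text
[ 520.82703194 -244.65533313] 4.411379909019398 [[-0.4, -0.3], [0.5, -0.2], [-0.9, 6.4], [-1.2, -2.9], [1.4, -0.7], [0.7, 1.3], [0.1, 3.0]]
```

View pics/ov.png

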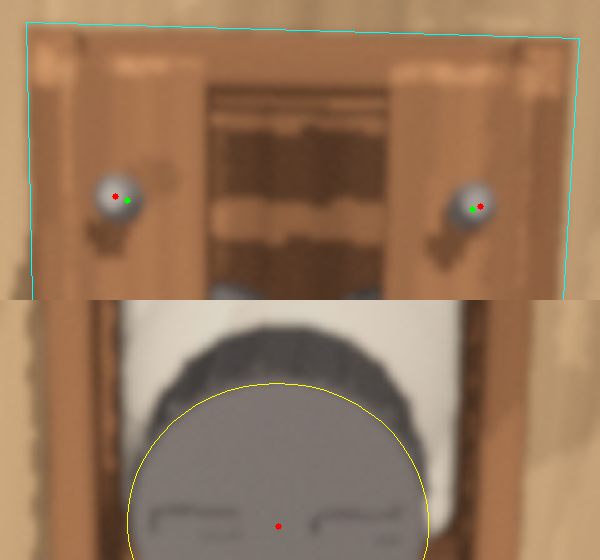

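```bash
cat >> h.py <<'E'
from scipy.optimize import least_squares
def W(p):
    a=p[2]; R=np.array([[np.cos(a),-np.sin(a),0],[np.sin(a),np.cos(a),0],[0,0,1]]); return lambda q:np.asarray(q)@R.T+[p[0],p[1],0]
def fit(f,obj,px,g):
    d=np.load(f); c=(d["K"],d["T"],0); obj=np.array(obj,float)
    r=least_squares(lambda p:(proj("",W(p)(obj),c)-px).ravel(),g,x_scale=[10,10,.1]); p=r.x
    print(f,p[:2].round(2),np.degrees(p[2]).round(2),(proj("",W(p)(obj),c)-px).round(1).tolist()); return p
E
python3 - <<'E'
from h import *
fit("w2c.npz",[(-32,75,108),(32,75,108),(0,-50,148)],np.array([(273,129),(345,131),(305.6,279.2)]),[521,-245,.1])
p=fit("w2c.npz",[(-32,75,108),(32,75,108),(0,-50,148),(-50,105,90),(50,105,90),(-50,-105,90),(50,-105,90)],np.array([(273,129),(345,131),(305.6,279.2),(256,97),(364,98),(258.5,304.5),(352.5,305)]),[521,-245,.1])
np.save("caddy.npy",p)
# plate holes in w1, subpixel by threshold inside plate (wood-coloured = saturated)
im=np.load("w1.npy"); hsv=cv2.cvtColor(im,cv2.COLOR_RGB2HSV)
m=((hsv[...,1]>60)*255).astype(np.uint8)
n,lab,st,ce=cv2.connectedComponentsWithStats(m[:, :],connectivity=4)
for i in range(1,n):
    x,y,w,h,a=st[i]
    if 270<x<365 and 135<y<315 and a>20: print(st[i],ce[i].round(1))
print(hsv[163,288],hsv[190,300],hsv[272,318])
E
```

```text
w2c.npz [ 521.02 -244.63] 4.58 [[-0.5, -0.2], [0.5, -0.4], [-0.1, 0.7]]
w2c.npz [ 520.82 -244.75] 4.53 [[-0.6, -0.1], [0.3, -0.2], [-0.4, 0.8], [-1.5, -2.7], [1.2, -0.7], [0.9, 1.5], [0.3, 3.0]]
[283 158  10  10  72] [287.6 162.8]
[342 159  10   9  71] [346.4 163. ]
[ 291  247   52   47 1908] [316.7 270. ]
[ 15 109 155] [ 19  29 196] [ 16 102 182]
```

Run:
```python
from h import *
p=fit("w1c.npz",[(-32,75,4),(32,75,4),(0,-50,4)],np.array([(287.6,162.8),(346.4,163),(316.7,270)]),[553,199,-.2])
tab=W(p)([0,20,0]); print("tab",tab)
q=np.load("caddy.npy"); print("target tab",W(q)([0,20,0]))
```

```text
w1c.npz [552.53 199.75] -13.07 [[-0.2, -0.3], [0.2, -0.4], [-0.0, 0.8]]
tab [557.05352575 219.23403146   0.        ]
target tab [ 519.23646881 -224.8136959     0.        ]
```

>>> {"fn": "carry_out", "kwargs": {"deltas": [[1,0.04,0.005,0,0],[1,0.14,0.02,0,0.01],[1,0.24,0.04,0,0.02],[1,0.34,0.055,0,0.03],[1,0.44,0.07,0,0.04],[1,0.54,0.09,0,0.045],[1,0.64,0.105,0,0.053],[1,0.74,0.12,0,0.053],[1,0.84,0.136,0,0.053],[1,0.938,0.152,0,0.053]]}}

```text
time: 8.7
ee_pos: [555.3, 217.9, 262.5]
ee_rot: [[0.223, 0.975, 0.0], [0.975, -0.223, 0.0], [0.001, 0.0, -1.0]]
ft_force: [1.0, 0.5, -0.6]
finger_gap: 1.003
gripper_force: 0.0
```

>>> {"fn": "carry_out", "kwargs": {"deltas": [[0.6,0,0,0.02,0],[0.6,0,0,0.08,0],[0.6,0,0,0.15,0],[0.6,0,0,0.23,0],[0.6,0,0,0.31,0],[0.6,0,0,0.39,0],[0.6,0,0,0.45,0],[0.6,0,0,0.48,0],[0.6,0,0,0.497,0],[0.6,0,0,0.497,0]]}}

```text
time: 9.7
ee_pos: [556.5, 214.4, 13.4]
ee_rot: [[0.224, 0.975, -0.001], [0.975, -0.224, -0.0], [-0.0, -0.001, -1.0]]
ft_force: [0.2, 0.1, 0.3]
finger_gap: 0.605
gripper_force: 0.0
```

>>> {"fn": "carry_out", "kwargs": {"deltas": [[0.3,0,0,0,0],[0.2,0,0,0,0],[0,0,0,0,0],[0,0,0,0,0],[0,0,0,0,0],[0,0,0,0,0],[0,0,0,0,0],[0,0,0,0,0],[0,0,0,0,0],[0,0,0,0,0]], "grip_force": 30}}

```text
time: 10.7
ee_pos: [557.0, 214.1, 13.7]
ee_rot: [[0.224, 0.975, 0.0], [0.975, -0.224, -0.0], [0.0, 0.0, -1.0]]
ft_force: [-1.8, -0.2, 3.1]
finger_gap: 0.133
gripper_force: 30.0
```

The grip holds (gap 11.6 mm, tab 12 mm) with the TCP 5 mm short along y, which I'll account for. I lift.

>>> {"fn": "carry_out", "kwargs": {"deltas": [[0,0,0,-0.01,0],[0,0,0,-0.03,0],[0,0,0,-0.07,0],[0,0,0,-0.12,0],[0,0,0,-0.18,0],[0,0,0,-0.24,0],[0,0,0,-0.3,0],[0,0,0,-0.35,0],[0,0,0,-0.38,0],[0,0,0,-0.39,0]], "grip_force": 40}}

```text
time: 11.7
ee_pos: [557.8, 214.4, 210.9]
ee_rot: [[0.224, 0.975, 0.003], [0.975, -0.224, 0.001], [0.002, 0.003, -1.0]]
ft_force: [0.7, -0.5, -1.9]
finger_gap: 0.133
gripper_force: 40.0
```

Run:
```python
from h import *
for _ in range(2): optics.get_image("side")
s=env.read_state(); print(s["ee_pos"].round(2) if hasattr(s["ee_pos"],'round') else s["ee_pos"],s["ee_rot"][0][:2],s["time"],s["finger_gap"],s["ft_force"],s["torque"])
p=np.array(s["ee_pos"]); R=np.array(s["ee_rot"])
print((np.array([519.6,-229.8,p[2]])-p)@R/500)
```

```text
[556.91 214.16 208.71] [0.22429745 0.97452062] 11.8 0.13296709848232038 [ 0.22084107  0.93534564 -3.12150981] [ 0.00154509  0.0057582  -0.02657413]
[-8.82030568e-01  1.26435753e-01 -1.58149202e-04]
```

>>> {"fn": "carry_out", "kwargs": {"deltas": [[0,-0.01,0.001,0,0],[0,-0.04,0.006,0,-0.002],[0,-0.08,0.012,0,-0.004],[0,-0.13,0.019,0,-0.008],[0,-0.19,0.027,0,-0.012],[0,-0.25,0.036,0,-0.016],[0,-0.31,0.044,0,-0.02],[0,-0.37,0.053,0,-0.024],[0,-0.42,0.06,0,-0.027],[0,-0.45,0.064,0,-0.03]]}}

```text
time: 12.8
ee_pos: [536.2, -14.4, 206.6]
ee_rot: [[0.039, 0.999, -0.003], [0.999, -0.039, -0.0], [-0.0, -0.003, -1.0]]
ft_force: [0.7, 0.1, -1.9]
finger_gap: 0.135
gripper_force: 40.0
```

```bash
cat > st.py <<'E'
import sys
from h import *
t=np.array([float(v) for v in sys.argv[1:4]]); yaw=float(sys.argv[4])
for _ in range(3): optics.get_image("side")
s=env.read_state(); p=np.array(s["ee_pos"]); R=np.array(s["ee_rot"])
a=np.degrees(np.arctan2(-R[0,0],R[1,0]))
print(p.round(2),"yaw",a.round(2),s["time"],s["finger_gap"],np.round(s["ft_force"],2),np.round(s["torque"],3))
print("shift",((t-p)@R/500).round(4),"twist",round(-(yaw-a)/360,4))
E
python3 st.py 519.6 -229.8 208.5 4.53
```

```text
[536.57 -13.17 206.9 ] yaw -2.3 12.95 0.13280341986871722 [-0.18  0.01 -2.16] [-0.005 -0.072  0.025]
shift [-0.4343 -0.0165 -0.0034] twist -0.019
```

>>> {"fn": "carry_out", "kwargs": {"deltas": [[0,-0.02,-0.001,0,-0.001],[0,-0.06,-0.002,0,-0.003],[0,-0.11,-0.004,0,-0.005],[0,-0.17,-0.006,0,-0.008],[0,-0.23,-0.009,-0.003,-0.011],[0,-0.29,-0.011,-0.003,-0.014],[0,-0.35,-0.013,-0.003,-0.016],[0,-0.4,-0.015,-0.003,-0.018],[0,-0.425,-0.016,-0.003,-0.019],[0,-0.434,-0.0165,-0.003,-0.019]]}}

```text
time: 13.95
ee_pos: [521.0, -229.5, 209.6]
ee_rot: [[-0.081, 0.997, -0.001], [0.997, 0.081, 0.0], [0.001, -0.001, -1.0]]
ft_force: [0.3, -0.0, -2.9]
finger_gap: 0.131
gripper_force: 40.0
```

```bash
python3 st.py 519.6 -229.8 160 4.53
python3 - <<'E'
from h import *
c=cal("wrist"); im=optics.get_image("wrist"); np.savez("w3c.npz",K=c[0],T=c[1]); np.save("w3.npy",im)
s2=optics.get_image("side")[130:260,300:440]
save(np.hstack([im[:360,180:460],cv2.resize(s2,None,fx=360/130,fy=360/130,interpolation=cv2.INTER_CUBIC)]),"w3.png")
E
```

```text
[ 521.24 -227.91  209.76] yaw 4.7 14.1 0.1368953231261805 [ 0.84  0.34 -2.05] [0.052 0.027 0.038]
shift [-0.0036 -0.0035  0.0995] twist 0.0005
```

View pics/w3.png

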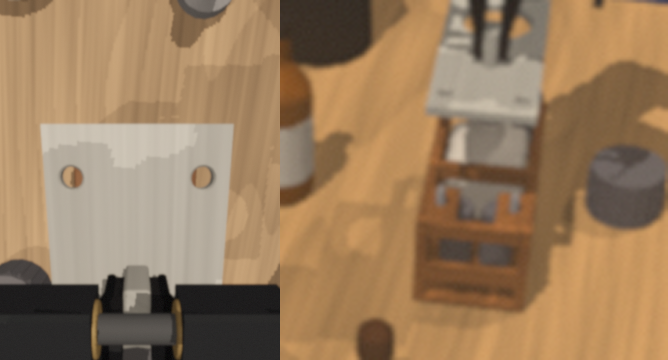

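The picture shows the plate held level over the caddy, with pin holes at about (252,177) and (383,177) and far corners at (220,124) and (413,124) in the wrist image. I work out the plate's offset in the hand from these.

Run:
```python
from h import *
im=np.load("w3.npy"); d=np.load("w3c.npz"); c=(d["K"],d["T"],0)
# corners and hole rims measured; subpixel hole rims: threshold inside windows
hsv=cv2.cvtColor(im,cv2.COLOR_RGB2HSV)
pts=[]
for x0,x1 in ((238,268),(368,398)):
    w=(hsv[160:195,x0:x1,1]>55).astype(np.uint8); n,l,st,ce=cv2.connectedComponentsWithStats(w); i=1+np.argmax(st[1:,4]); print(st[i],ce[i]); 
    g=(im[160:195,x0:x1].astype(int).sum(2)); 
    pts.append([st[i][0]+x0+st[i][2]/2-.5, 160+st[i][1]+st[i][3]/2-.5])
T=d["T"]; tool=np.array(env.read_state()["ee_pos"]); 
px=np.array(pts+[(220,124),(413,124)]); print(px)
obj=np.array([(-32,75,4),(32,75,4),(-45,100,8),(45,100,8)],float)
def f(p): return (proj("",W(p[:3])(obj)+[0,0,p[3]],c)-px).ravel()
r=least_squares(f,[521,-245,.08,196],x_scale=[10,10,.1,10]); p=r.x
print(p[:2],np.degrees(p[2]),p[3],r.fun.round(1))
p2=least_squares(lambda q:f([*q,196.2])[:4],p[:3],x_scale=[10,10,.1]).x; print(p2[:2],np.degrees(p2[2]))
s=env.read_state(); R=np.array(s["ee_rot"]); print(s["ee_pos"]); t=np.array(s["ee_pos"])
for q in (p[:3],p2): print("tab in tool",((W(q)([0,20,0])-t)@R)[:2])
```

```text
[  4   6  21  22 375] [14.08266667 16.64      ]
[  3   6  21  22 370] [13.1        16.73783784]
[[252.  176.5]
 [381.  176.5]
 [220.  124. ]
 [413.  124. ]]
[ 521.75713403 -243.35602685] 4.657147476566035 193.80759740106998 [ 0.2  0.5 -0.2  0.5  0.1 -0.5 -0.1 -0.5]
[ 521.72071343 -242.92051994] 4.656752339756677
[ 521.34578883 -227.63810363  209.93044673]
tab in tool [ 4.18159337 -0.83544372]
tab in tool [ 4.61862015 -0.83557269]
```

>>> {"fn": "carry_out", "kwargs": {"deltas": [[0,-0.003,-0.0017,0,0],[0,-0.003,-0.0017,0.01,0],[0,-0.003,-0.0017,0.03,0],[0,-0.003,-0.0017,0.05,0],[0,-0.003,-0.0017,0.07,0],[0,-0.003,-0.0017,0.09,0],[0,-0.003,-0.0017,0.11,0],[0,-0.003,-0.0017,0.13,0],[0,-0.003,-0.0017,0.145,0],[0,-0.003,-0.0017,0.15,0]]}}

```text
time: 15.2
ee_pos: [519.9, -230.1, 133.7]
ee_rot: [[-0.082, 0.997, -0.001], [0.997, 0.082, 0.001], [0.001, -0.001, -1.0]]
ft_force: [-0.4, 0.2, -2.4]
finger_gap: 0.134
gripper_force: 40.0
```

```bash
python3 st.py 520.6 -229.2 103.6 4.55
```

```text
[ 520.58 -230.5   135.15] yaw 4.68 15.35 0.13536688641044237 [ 0.44  0.12 -2.98] [0.067 0.008 0.032]
shift [0.0026 0.0002 0.0631] twist 0.0004
```

Run:
```python
from h import *
c=cal("wrist"); im=optics.get_image("wrist"); np.save("w4.npy",im)
for _ in range(3):
    optics.get_image("side"); s=env.read_state(); print(np.round(s["ee_pos"],2))
save(cv2.resize(im[140:240,220:420],None,fx=4,fy=4,interpolation=cv2.INTER_CUBIC),"w4.png")
hsv=cv2.cvtColor(im,cv2.COLOR_RGB2HSV)
px=[]
for x0,x1 in ((238,268),(368,398)):
    w=(hsv[160:195,x0:x1,1]>55).astype(np.uint8); n,l,st,ce=cv2.connectedComponentsWithStats(w); i=1+np.argmax(st[1:,4]); print(st[i]); 
    px.append([st[i][0]+x0+st[i][2]/2-.5, 160+st[i][1]+st[i][3]/2-.5])
z=s["ee_pos"][2]-13.7
p=least_squares(lambda q:(proj("",W(q)(np.array([(-32,75,4),(32,75,4)]))+[0,0,z],c)-px).ravel(),[520,-245,.08],x_scale=[10,10,.1]).x; print(p[:2],np.degrees(p[2]))
for x in (-32,32): print("pin seen", proj("",W(np.load("caddy.npy"))([x,75,108]),c),"hole at that height",px)
```

```text
[ 520.87 -230.7   135.69]
[ 520.9  -230.7   135.76]
[ 520.85 -230.66  135.72]
[  4   6  21  22 262]
[  4   6  20  22 298]
[ 521.15875582 -245.43315299] 4.634990902831872
pin seen [257.11851686 172.00121262] hole at that height [[np.float64(252.0), np.float64(176.5)], [np.float64(381.5), np.float64(176.5)]]
pin seen [375.74442745 172.22344235] hole at that height [[np.float64(252.0), np.float64(176.5)], [np.float64(381.5), np.float64(176.5)]]
```

View pics/w4.png

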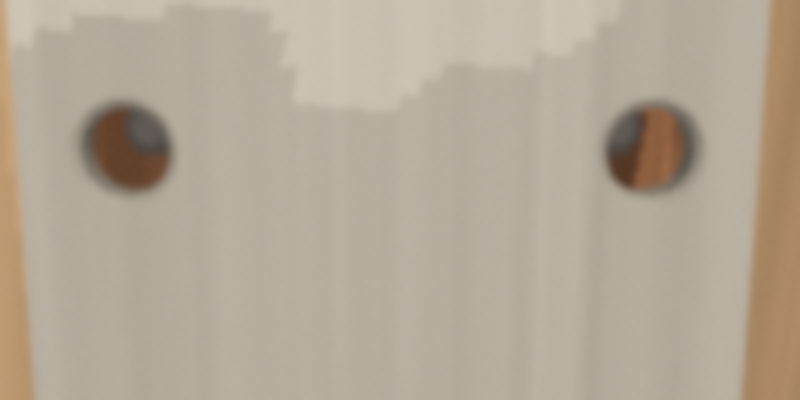

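The picture shows both pins through the holes, at wrist (256.7,172.5) and (376.7,172.5), agreeing with the caddy fit within 1 px. The plate needs only about 0.5 mm of correction, so I lower slowly.

>>> {"fn": "carry_out", "kwargs": {"deltas": [[0,0.001,0,0.004,0],[0,0.001,0,0.012,0],[0,0.001,0,0.02,0],[0,0.001,0,0.028,0],[0,0.001,0,0.036,0],[0,0.001,0,0.044,0],[0,0.001,0,0.051,0],[0,0.001,0,0.057,0],[0,0.001,0,0.059,0],[0,0.001,0,0.059,0]]}}

```text
time: 16.55
ee_pos: [520.3, -229.9, 105.4]
ee_rot: [[-0.082, 0.997, -0.0], [0.997, 0.082, 0.0], [0.0, -0.0, -1.0]]
ft_force: [0.7, -0.1, -2.7]
finger_gap: 0.133
gripper_force: 40.0
```

```bash
python3 st.py 520.8 -230.1 103.6 4.55
```

```text
[ 520.56 -230.02  105.77] yaw 4.68 16.7 0.13480272406384808 [-0.33  0.05 -2.43] [ 0.019 -0.01  -0.037]
shift [-0.0002  0.0005  0.0043] twist 0.0004
```

>>> {"fn": "carry_out", "kwargs": {"deltas": [[0,0,0,0.001,0],[0,0,0,0.002,0],[0,0,0,0.003,0],[0,0,0,0.004,0],[0,0,0,0.005,0],[0,0,0,0.006,0],[0,0,0,0.006,0],[0,0,0,0.006,0],[0,0,0,0.006,0],[0,0,0,0.006,0]]}}

```text
time: 17.7
ee_pos: [520.5, -229.9, 103.7]
ee_rot: [[-0.082, 0.997, 0.0], [0.997, 0.082, -0.0], [-0.0, 0.0, -1.0]]
ft_force: [-3.6, 3.1, 6.5]
finger_gap: 0.132
gripper_force: 40.0
```

>>> {"fn": "carry_out", "kwargs": {"deltas": [[0.25,0,0,0,0],[0.5,0,0,0,0],[0.5,0,0,0,0],[0.5,0,0,0,0],[0.5,0,0,0,0],[0.5,0,0,-0.02,0],[0.5,0,0,-0.06,0],[0.5,0,0,-0.12,0],[0.7,0,0,-0.18,0],[0.8,0,0,-0.24,0]], "grip_force": 30}}

```text
time: 18.7
ee_pos: [520.4, -229.9, 224.5]
ee_rot: [[-0.082, 0.997, 0.001], [0.997, 0.082, -0.0], [-0.0, 0.0, -1.0]]
ft_force: [-0.6, 0.7, 0.3]
finger_gap: 0.607
gripper_force: 0.0
```

```bash
python3 st.py 520.8 -230.1 225 4.55
python3 - <<'E'
from h import *
c=cal("wrist"); im=optics.get_image("wrist"); np.savez("w5c.npz",K=c[0],T=c[1]); np.save("w5.npy",im)
s2=optics.get_image("side")[130:260,330:430]
save(np.hstack([im[:360,180:460],cv2.resize(s2,None,fx=360/130,fy=360/130,interpolation=cv2.INTER_CUBIC)]),"w5.png")
E
```

```text
[ 522.01 -230.9   226.23] yaw 4.68 18.85 0.7318662245394808 [ 0.29  0.59 -0.77] [0.026 0.011 0.011]
shift [ 0.0018 -0.0023  0.0024] twist 0.0004
```

View pics/w5.png

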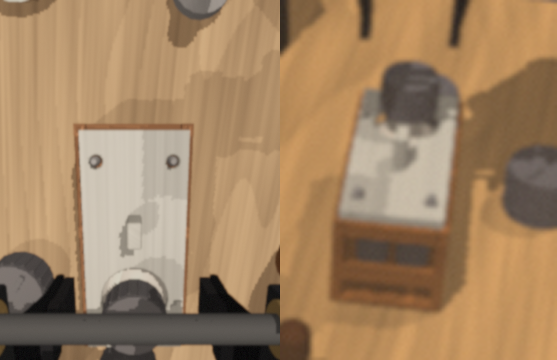

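Plate flush, with both pins through the holes at wrist (275,161) and (353,160) and the cap clear in the big hole. I move over the cap.

```bash
python3 st.py 525.5 -294.8 226 4.68; python3 -c "
from h import *
print(env.read_state()['joint_positions'])
d=np.load('w5c.npz');c=(d['K'],d['T'],0)
im=np.load('w5.npy')
px=np.array([(275.5,161),(353,160.5)])
p=least_squares(lambda q:(proj('',W(q)(np.array([(-32,75,108.),(32,75,108)])),c)-px).ravel(),[520,-245,.08],x_scale=[10,10,.1]).x;print(p[:2],np.degrees(p[2]))"
```

```text
[ 519.6  -229.46  220.97] yaw 4.68 19.1 0.7938743309980394 [-0.33 -0.12 -1.09] [-0.019  0.014  0.04 ]
shift [-0.1312  0.0011 -0.0103] twist -0.0
[-3.17794559e+01  5.05977797e+00  9.61052829e+01 -1.40644790e-03
  7.89923204e+01 -3.64563451e+01]
[ 521.64965447 -243.93859844] 4.988346222827246
```

>>> {"fn": "carry_out", "kwargs": {"deltas": [[1,-0.01,0,0,0],[1,-0.04,0,0,0],[1,-0.08,0,0,0],[1,-0.11,0,0,0],[1,-0.125,0,0,0],[1,-0.13,0,0,0],[1,-0.13,0,0,0],[1,-0.13,0,0,0],[1,-0.13,0,0,0],[1,-0.13,0,0,0]]}}

```text
time: 20.1
ee_pos: [525.8, -294.2, 222.7]
ee_rot: [[-0.082, 0.997, 0.0], [0.997, 0.082, 0.0], [0.0, 0.0, -1.0]]
ft_force: [0.6, -0.3, 0.7]
finger_gap: 0.997
gripper_force: 0.0
```

```bash
python3 st.py 525.5 -294.8 113 4.68;python3 st.py 525.5 -294.8 113 4.68
```

```text
[ 525.8  -294.38  222.65] yaw 4.71 20.25 0.9988510896419648 [ 0.29 -0.37  0.34] [-0.025  0.046  0.003]
shift [-0.0008 -0.0007  0.2193] twist 0.0001
[ 525.76 -294.59  222.61] yaw 4.69 20.4 0.9981411117333955 [-0.58  0.21  0.02] [ 0.015  0.027 -0.001]
shift [-0.0004 -0.0006  0.2192] twist 0.0
```

>>> {"fn": "carry_out", "kwargs": {"deltas": [[1,0,0,0.01,0],[1,0,0,0.04,0],[1,0,0,0.08,0],[1,0,0,0.12,0],[1,0,0,0.16,0],[1,0,0,0.19,0],[1,0,0,0.21,0],[1,0,0,0.219,0],[1,0,0,0.219,0],[1,0,0,0.219,0]]}}

```text
time: 21.4
ee_pos: [526.2, -295.1, 113.9]
ee_rot: [[-0.082, 0.997, 0.001], [0.997, 0.082, -0.001], [-0.001, 0.001, -1.0]]
ft_force: [-0.9, 0.6, -0.2]
finger_gap: 1.002
gripper_force: 0.0
```

>>> {"fn": "carry_out", "kwargs": {"deltas": [[0.8,0,0,0,0],[0.7,0,0,0,0],[0.6,0,0,0,0],[0.5,0,0,0,0],[0.4,0,0,0,0],[0.4,0,0,0,0],[0.4,0,0,0,0],[0.4,0,0,0,0],[0.4,0,0,0,0],[0.4,0,0,0,0]], "grip_force": 50}}

```text
time: 22.4
ee_pos: [525.5, -294.7, 113.0]
ee_rot: [[-0.082, 0.997, -0.0], [0.997, 0.082, 0.0], [0.0, -0.0, -1.0]]
ft_force: [-2.1, 0.3, 2.7]
finger_gap: 0.587
gripper_force: 50.0
```

Gap 51 mm, so the 52 mm cap is gripped, centred. Press down 6.5 mm.

>>> {"fn": "carry_out", "kwargs": {"deltas": [[0.4,0,0,0.003,0],[0.4,0,0,0.006,0],[0.4,0,0,0.009,0],[0.4,0,0,0.012,0],[0.4,0,0,0.013,0],[0.4,0,0,0.013,0],[0.4,0,0,0.013,0],[0.4,0,0,0.013,0],[0.4,0,0,0.013,0],[0.4,0,0,0.013,0]]}}

```text
time: 23.4
ee_pos: [525.6, -294.8, 107.6]
ee_rot: [[-0.082, 0.997, -0.0], [0.997, 0.082, -0.0], [-0.0, -0.0, -1.0]]
ft_force: [-4.7, 1.6, 8.5]
finger_gap: 0.592
gripper_force: 50.0
```

>>> {"fn": "carry_out", "kwargs": {"deltas": [[0.4,0,0,0.002,-0.005],[0.4,0,0,0.002,-0.015],[0.4,0,0,0.002,-0.027],[0.4,0,0,0.002,-0.04],[0.4,0,0,0.002,-0.053],[0.4,0,0,0.002,-0.066],[0.4,0,0,0.002,-0.08],[0.4,0,0,0.002,-0.092],[0.4,0,0,0.002,-0.1],[0.4,0,0,0.002,-0.1]]}}

```text
time: 24.4
ee_pos: [527.0, -295.2, 107.3]
ee_rot: [[-0.653, 0.757, 0.003], [0.757, 0.653, -0.001], [-0.003, 0.001, -1.0]]
ft_force: [-1.1, 0.6, 8.1]
finger_gap: 0.589
gripper_force: 50.0
```

>>> {"fn": "carry_out", "kwargs": {"deltas": [[0.4,0,0,0.001,-0.005],[0.4,0,0,0.001,-0.015],[0.4,0,0,0.001,-0.027],[0.4,0,0,0.001,-0.04],[0.4,0,0,0.001,-0.053],[0.4,0,0,0.001,-0.066],[0.4,0,0,0.001,-0.08],[0.4,0,0,0.001,-0.09],[0.4,0,0,0.001,-0.095],[0.4,0,0,0.001,-0.095]]}}

```text
time: 25.4
ee_pos: [526.8, -295.0, 106.8]
ee_rot: [[-0.966, 0.26, 0.002], [0.26, 0.966, -0.001], [-0.003, -0.0, -1.0]]
ft_force: [-1.4, 1.7, 8.6]
finger_gap: 0.589
gripper_force: 50.0
```

```bash
python3 st.py 525.5 -294.8 113 75;python3 - <<'E'
from h import *
c=cal("wrist"); im=optics.get_image("wrist"); np.save("w6.npy",im)
save(cv2.resize(im[200:400,200:440],None,fx=2,fy=2),"w6.png")
E
```

```text
[ 526.8  -295.06  106.76] yaw 74.89 25.55 0.5868177413478276 [-1.66  1.78  8.84] [0.348 0.31  0.003]
shift [ 0.0026 -0.0002 -0.0125] twist -0.0003
```

Lift gently and watch for any downward pull.

>>> {"fn": "carry_out", "kwargs": {"deltas": [[0.4,0,0,-0.003,0],[0.4,0,0,-0.006,0],[0.4,0,0,-0.009,0],[0.4,0,0,-0.012,0],[0.4,0,0,-0.015,0],[0.4,0,0,-0.018,0],[0.4,0,0,-0.021,0],[0.4,0,0,-0.024,0],[0.4,0,0,-0.026,0],[0.4,0,0,-0.026,0]]}}

```text
time: 26.6
ee_pos: [524.7, -294.2, 117.0]
ee_rot: [[-0.965, 0.261, -0.002], [0.261, 0.965, 0.001], [0.003, 0.001, -1.0]]
ft_force: [0.0, 0.8, 0.5]
finger_gap: 0.595
gripper_force: 50.0
```

No pull, so the cap is free. I lift it to about 60 mm above the mouth.

>>> {"fn": "carry_out", "kwargs": {"deltas": [[0.4,0,0,-0.01,0],[0.4,0,0,-0.03,0],[0.4,0,0,-0.055,0],[0.4,0,0,-0.08,0],[0.4,0,0,-0.105,0],[0.4,0,0,-0.125,0],[0.4,0,0,-0.138,0],[0.4,0,0,-0.144,0],[0.4,0,0,-0.145,0],[0.4,0,0,-0.145,0]]}}

```text
time: 27.6
ee_pos: [525.5, -294.5, 190.0]
ee_rot: [[-0.965, 0.261, -0.001], [0.261, 0.965, 0.0], [0.001, 0.0, -1.0]]
ft_force: [0.6, 1.0, -1.0]
finger_gap: 0.596
gripper_force: 50.0
```

```bash
for i in 1 2 3; do python3 st.py 525.5 -294.8 189 75; done
python3 - <<'E'
from h import *
a=optics.get_image("side")[100:260,310:450]; b=optics.get_image("scene")[160:290,130:290]
k=lambda i:cv2.resize(i,(int(i.shape[1]*420/i.shape[0]),420),interpolation=cv2.INTER_CUBIC)
save(np.hstack([k(a),k(b)])[:,:800],"w7.png")
E
```

```text
[ 525.37 -294.45  189.8 ] yaw 74.88 27.75 0.590926092125754 [-0.21 -0.52 -0.81] [ 0.046 -0.05  -0.02 ]
shift [-0.0004 -0.0006  0.0016] twist -0.0003
[ 525.54 -294.59  190.09] yaw 74.88 27.9 0.5926444946064255 [ 0.2  -0.15 -1.22] [ 0.088 -0.04   0.026]
shift [-0.     -0.0004  0.0022] twist -0.0003
[ 525.67 -294.69  190.39] yaw 74.88 28.05 0.5910964615787854 [-0.09 -0.29 -0.03] [ 0.105 -0.104  0.016]
shift [ 0.0003 -0.0003  0.0028] twist -0.0003
```

View pics/w7.png

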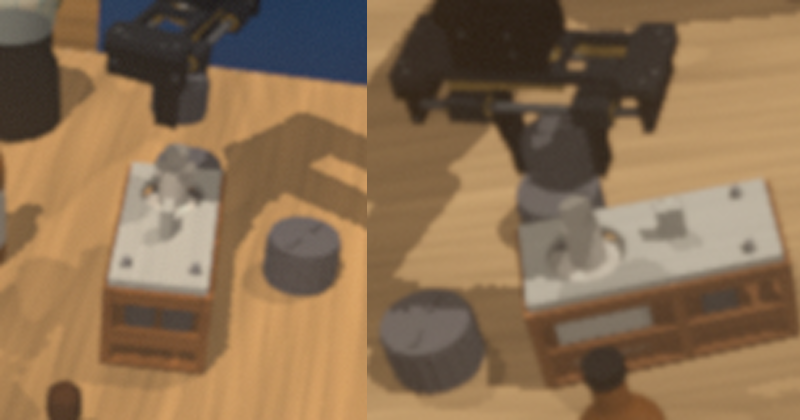

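The picture shows the cap held in the fingers above the open neck, with the plate flush over both pins. I hold still briefly, then hand in.

>>> {"fn": "carry_out", "kwargs": {"deltas": [[0.4,0,0,0,0],[0.4,0,0,0,0],[0.4,0,0,0,0],[0.4,0,0,0,0],[0.4,0,0,0,0],[0.4,0,0,0,0],[0.4,0,0,0,0],[0.4,0,0,0,0],[0.4,0,0,0,0],[0.4,0,0,0,0]]}}

```text
time: 29.15
ee_pos: [525.7, -294.7, 190.5]
ee_rot: [[-0.965, 0.261, 0.0], [0.261, 0.965, -0.0], [-0.0, -0.0, -1.0]]
ft_force: [-0.6, -0.1, -0.4]
finger_gap: 0.589
gripper_force: 50.0
```

```bash
python3 -c "
from bench import job
print(job.finish_job())"
```

```text
the job is handed in; nothing more can be done
None
```

The job is handed in at about 29 s: the plate looks flush on the caddy over both pins, and the freed cap is held still about 60 mm above the bottle's mouth; no verdict came back.

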